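# Lock a flange on the welding turntable with the two-pin key

## Task

Lock the flange down on the welding turntable: take the orange-handled two-pin key from its rack, put both pins fully into the two holes of the silver lock ring, and turn the ring clockwise (seen from above) until its red mark meets the white pointer. Leave the key standing upright in the ring with its pins fully in; leave the blue key, whose pins are too close together, standing in the rack.

Things in the scene. Friction and masses are not known exactly. Their poses are not given: they have to be found in the camera images.
- orange_key_grip (a point): Handle centre of the loose T key (0.26-0.42 kg): orange bar 80 (x) x 18 (y) x 22 (z) mm, z up; 18 mm shank; steel head 88 x 26 x 10, underside 61 mm below this point; two 10 mm pins, pointed, stick 15 mm below the head at 34 mm either side along x. Same after half a turn. Starts upright, head on a rack post (34 mm wide, between the pins), this point 91 mm above the table: lift straight up 20+ mm.
- blue_key_grip (a point): Handle centre of the wrong key, upright on the rack's other post 130 mm away: same shape, blue handle, head 72 mm long, pins only 26 mm either side of the centre. Stays there.
- ring_top (a point): Centre of the flat top of the silver lock ring (100 mm wide) on the grey round turntable, 90 mm above the table, z up; the frame turns with the ring. Two upward holes, 16 mm wide, 18 mm deep, 34 mm either side along x. Red mark on the -y side. Key seated, head flat on the ring: handle centre 61 mm above this point.
- lock_ring (a joint): Lock ring angle, rad, growing clockwise seen from above. Starts between -1.0 and -0.6; at 0 the red mark meets the turntable's white pointer; hard stop at +0.12. Stiff (0.1 N m), stays where left. The pins have 0.09 rad of play each way in the holes before the ring follows.

How it is judged:
On the way:
1. both pins of the orange key are fully in the ring's holes before the ring is turned (z of orange_key_grip in the frame of ring_top between 0.055 and 0.066 m and horizontal distance between orange_key_grip and ring_top below 0.012 m and angle between the x axis of orange_key_grip and the x axis of ring_top, either way round below 0.25 rad and value of joint lock_ring below -0.42 rad), for 0.1 s.
At the end, for the whole second after the job is handed in: Red mark within 0.2 rad of the white pointer; orange key upright (0.15 rad) in the ring, both pins in: handle centre within 12 mm of the ring axis, 55 to 66 mm above the ring top, head within 0.25 rad of the hole line; blue key within 40 mm of its start (value of joint lock_ring between -0.2 and 0.2 rad and z of orange_key_grip in the frame of ring_top between 0.055 and 0.066 m and horizontal distance between orange_key_grip and ring_top below 0.012 m and angle between the x axis of orange_key_grip and the x axis of ring_top, either way round below 0.25 rad and angle between orange_key_grip's own z axis and vertical below 0.15 rad and distance of blue_key_grip from where it was at the start of the episode below 0.04 m); the robot touches nothing.
It fails at once if the blue key is moved more than 40 mm from its place in the rack or tipped over (distance of blue_key_grip from where it was at the start of the episode above 0.04 m or angle between blue_key_grip's own z axis and vertical above 0.5 rad).
It also fails if it takes over 42 s, if anything falls off the work surface, if the arm or the gripper's body presses on something with over 40 N, if the wrist force passes 120 N, or if a joint passes its speed limit or range.

## Robot

A 6-joint arm with a two-finger parallel gripper is mounted at the origin on the work surface. World frame = base frame: x ahead of the robot, y to its left, z up, the work surface at z = 0. Lengths are in m, angles in rad, forces in N, time in s.
With the tool pointing down it reaches from about 0.3 to 0.875 m from the base axis. Payload 6.4 kg.
Tool frame: the origin (TCP) lies on the centre line of the jaws, within the pads' length; the fingertips stand 11 mm ahead of it and the grasp point (between the pads) lies 8 mm behind it; x points along the fingers, y is the direction in which the jaws open and shut, and the axes are right-handed (so a half turn about x gives the same grasp; the last joint's range is limited). The gripper opens to 85 mm and grips with 20 to 120 N. Pads are 22 mm wide; open, the fingers measure 114 mm over their backs; the gripper's body (76 mm by 85 mm) begins 54 mm behind the grasp point. The pads swing forward as they close: fully open they stand 13 mm farther back than shut.
Start: joints at [-1.544, 0.181, 1.607, -0, 1.354, -0.206], TCP at [0.133, -0.559, 0.242] pointing down, gripper open.
Joint ranges: [-2.99, 2.99], [-0.89, 2.07], [0.3, 2.58], [-1.14, 4.28], [0, 2.63], [-3.12, 3.12]. Speed limits (rad/s): [2.57, 2.57, 3.01, 3.14, 3.14, 3.14].

## Interface

Orientations are given as a unit quaternion [w, x, y, z].
In Python, from bench import ctrl, camera, hand_in gives the robot as it stands. The module is installed in compiled form; this text tells all that it offers.
- The arm moves only by the tool drive_tool, never from a script. Its argument "increments" is a list of rows, each a list of 7 numbers: the shift along the tool's x, y, z in m, then the turn, a rotation vector about the tool's x, y, z in degrees, then the gripper's target within -1 to 1 (fully open at 1, half-way at 0, shut at -1). In form: [[dx, dy, dz, rx, ry, rz, claw], ...]. A call has 1 to 10 rows; each row shifts and turns the commanded pose from where the row before left it, along the tool's axes as they then stand; what a row does not reach is not made up. A row lasts 1/8 s, in which the tool goes at most 62.5 mm and 10.7 degrees, less where a joint would pass 70% of its speed; a pose out of reach is approached as far as the arm can. A call is refused whole if a number of a shift passes 0.0625 or a number of a turn 10.7, either way. A call with a gripper value outside its range is refused whole. The fingers move at their own pace and stop on an object; the grip force is fixed at half the most. Time passes only in rows, so rows that do not move let the fingers close. It gives the time, the measured TCP pose, the force and the opening at its end, in the units of the state.
- ctrl.get_obs(): the state, without advancing time (a new reading comes with each control period).
- camera(name): name is "scene" or "top" or "wrist"; returns a dict with "img" (384x512x3 uint8, red, green, blue), "depth" (384x512 float32, m along the optical axis (not along the pixel's ray), 0 where there is no reading), "fx", "fy", "cx", "cy" (pixels), "world_from_camera" (4x4, takes a point from camera to world coordinates); the wrist camera has in their place "hand_eye" (4x4, takes a point from camera to tool coordinates, whose origin is the TCP and whose axes are the tool frame's). Camera axes: x right, y down, z forward; pixel columns grow to the right and rows downward; lengths in m; the calibration is good to about 2 mm. A picture is of the moment at which its call begins: read the wrist's pose just before it.
- hand_in(): hands the job in, once; it reports no verdict.
The state is a dict: "time_s": time; "q": joint angles; "dq": joint speeds; "joint_efforts": joint torques, N m; "eef_pos": TCP position; "eef_rot": TCP orientation; "wrist_force": force on the tool from outside, world axes, zero at the start; "torque": the same for the moment, N m; "opening": opening from 0.0 (shut) to 1.0 (fully open).
Only numpy, scipy, OpenCV 4.12 (cv2) and the standard library are available. Lean on these libraries where they do the work, as an engineer would, in place of code of your own. Each camera call takes 0.05 s, during which the arm holds its last target.

## Working session

There is one attempt and no reset: what is moved stays moved. The work goes in short steps, Python scripts to look and compute and a tool call to move; the robot and the scene stay as the last step left them, time stands still between calls to the robot, and variables do not carry over. Pictures are saved under pics/ and viewed, and the job is handed in when it is done.

Besides the shell and the picture viewer there is one more tool, called after ">>>" as name(argument=value, ...) on one line, values as JSON. drive_tool: Moves the arm, as the interface text tells. Its arguments: {"type":"object","properties":{"increments":{"type":"array","items":{"type":"array","items":{"type":"number"}}}},"required":["increments"]}

```bash
mkdir -p pics; cat > h.py <<'E'
import numpy as np,cv2,pickle
from bench import ctrl,camera
def snap(n,f):
    o=ctrl.get_obs(); c=camera(n); pickle.dump((o,c),open(f'pics/{f}.pkl','wb'))
    cv2.imwrite(f'pics/{f}.png',cv2.cvtColor(c['img'],cv2.COLOR_RGB2BGR)); return o,c
E
python3 - <<'E'
from h import *
o,c=snap('scene','s0');o,c=snap('top','t0')
print({k:np.round(v,3) for k,v in o.items()}); print(np.round(c['world_from_camera'],3),c['fx'],c['cx'],c['cy'])
o,c=snap('wrist','w0');print(np.round(c['hand_eye'],3),c['fx'])
E
```

```text
{'time_s': np.float64(0.05), 'q': array([-1.544,  0.182,  1.608,  0.   ,  1.354, -0.206]), 'dq': array([-0.003,  0.001,  0.001, -0.   ,  0.001, -0.002]), 'joint_efforts': array([-1.0000e-03, -4.4625e+01, -3.5258e+01, -0.0000e+00,  4.0000e-03,
       -0.0000e+00]), 'eef_pos': array([ 0.133, -0.559,  0.241]), 'eef_rot': array([ 0.082,  0.702,  0.083, -0.702]), 'wrist_force': array([0.751, 0.773, 0.31 ]), 'torque': array([ 0.029, -0.043, -0.01 ]), 'opening': np.float64(0.993)}
[[ 0.028 -0.992  0.121  0.449]
 [-1.    -0.027  0.011 -0.034]
 [-0.007 -0.122 -0.993  0.892]
 [ 0.     0.     0.     1.   ]] 366.02033999951976 251.9423564657422 189.59868874285053
[[ 0.001 -0.322  0.947 -0.131]
 [ 1.     0.001 -0.    -0.   ]
 [-0.001  0.947  0.322 -0.082]
 [ 0.     0.     0.     1.   ]] 272.6818185329603
```

```bash
python3 -c "
import cv2,numpy as np
cv2.imwrite('pics/a.png',cv2.resize(cv2.imread('pics/t0.png'),(800,600)))"
```

```text
(no output)
```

View pics/t0.png

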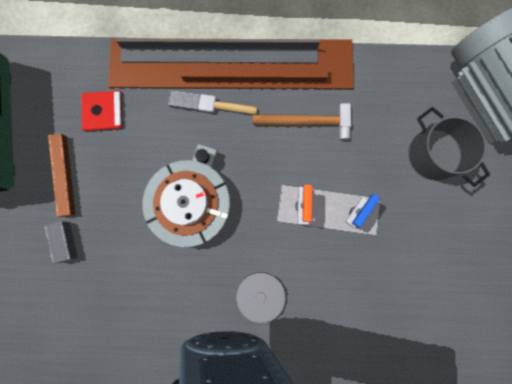

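View pics/s0.png

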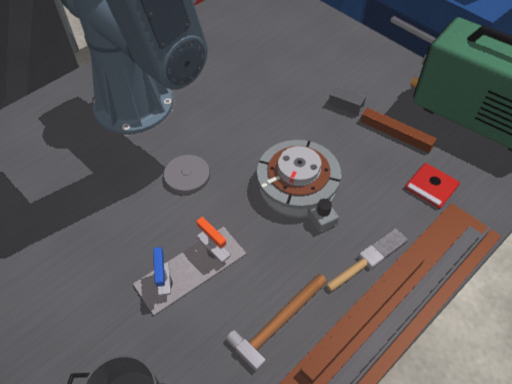

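View pics/w0.png

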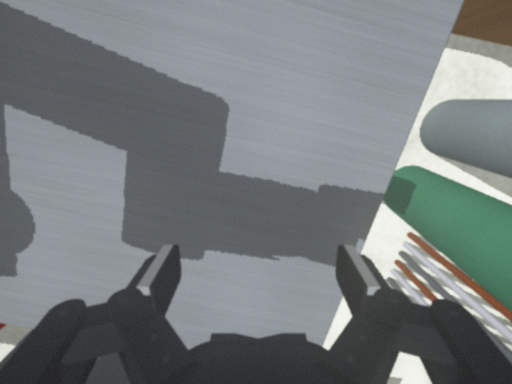

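The top view shows the orange key at about (308,203), the blue key at (366,212), and the ring at (183,202). Its holes are near (178,187) and (188,216), the red mark is near (199,196), and the white pointer is near (216,212). Next I'll measure all of these.

```bash
cat >> h.py <<'E'
def cloud(c,T):
    v,u=np.mgrid[:384,:512]; d=c['depth']
    P=np.stack([(u-c['cx'])/c['fx']*d,(v-c['cy'])/c['fy']*d,d],-1)
    return P@T[:3,:3].T+T[:3,3]
E
python3 - <<'E'
from h import *
for f in ['t0','s0']:
    o,c=pickle.load(open(f'pics/{f}.pkl','rb')); W=cloud(c,c['world_from_camera']); im=c['img'].astype(int)
    hsv=cv2.cvtColor(c['img'],cv2.COLOR_RGB2HSV).astype(int)
    def rep(n,m,zr):
        m=m&(W[...,2]>zr[0])&(W[...,2]<zr[1])&(c['depth']>0)
        p=W[m]
        if len(p)<4: print(n,len(p));return
        r=cv2.minAreaRect((p[:,:2]*1000).astype(np.float32)); 
        print(f,n,len(p),'mean',p.mean(0).round(4),'rect',np.round(r[0],1),np.round(r[1],1),round(r[2],1),'z',np.percentile(p[:,2],[5,50,95]).round(4), 'pca',np.degrees(np.arctan2(*np.linalg.svd(p[:,:2]-p[:,:2].mean(0),full_matrices=False)[2][0][::-1])).round(1))
    H,S,V=hsv[...,0],hsv[...,1],hsv[...,2]
    rep('orange',(H>3)&(H<14)&(S>200)&(V>150),(.096,.12))
    rep('blue',(H>105)&(H<125)&(S>150),(.096,.12))
    near=np.hypot(W[...,0]-.49,W[...,1]-.13)<.08
    rep('red',near&((H<4)|(H>175))&(S>180)&(V>130),(.08,.1))
    rep('white',near&(S<30)&(V>215),(.05,.1))
    rep('ring',near&(S<40)&(V>120),(.084,.096))
    rep('darkholes',near&(V<70)&(np.hypot(*(np.moveaxis(W,-1,0)[:2]-np.array([.45,.13])[:,None,None]))<.05),(.05,.1))
c=pickle.load(open('pics/t0.pkl','rb'))[1]
b=cv2.cvtColor(c['img'],cv2.COLOR_RGB2BGR)[150:255,135:240]
cv2.imwrite('pics/ring0.png',cv2.resize(b,None,fx=5.5,fy=5.5,interpolation=cv2.INTER_CUBIC))
W=cloud(c,c['world_from_camera'])
for u,v in [(183,202),(178,187),(188,216),(199,196),(216,212),(308,203)]: print(u,v,W[v,u].round(4))
E
```

```text
t0 orange 210 mean [ 0.5193 -0.1462  0.1025] rect [ 519.7 -145.9] [74.1 13.7] 0.6 z [0.1    0.1025 0.1044] pca 179.2
t0 blue 305 mean [ 0.5075 -0.273   0.1022] rect [ 507.7 -273.3] [18.7 79.5] 56.0 z [0.0992 0.1023 0.1044] pca 145.4
t0 red 4 mean [0.5323 0.0895 0.0904] rect [532.1  89.2] [1.4 6.9] 21.1 z [0.0897 0.0904 0.091 ] pca -70.1
t0 white 1272 mean [0.5156 0.1265 0.0896] rect [519.4 117.9] [ 95.3 115.9] 17.8 z [0.0876 0.0902 0.0926] pca -92.9
t0 ring 1440 mean [0.5162 0.1274 0.0902] rect [517.  127.1] [96.1 99. ] 23.7 z [0.0877 0.0903 0.0926] pca -67.0
t0 darkholes 27 mean [0.4716 0.1112 0.0676] rect [465.6 107.8] [66.  43.8] 73.7 z [0.0567 0.0713 0.0735] pca -141.4
orange 1
s0 blue 290 mean [ 0.5124 -0.2745  0.0996] rect [ 511.1 -274.1] [16.9 81. ] 55.5 z [0.0966 0.0995 0.1026] pca -34.5
s0 red 7 mean [0.5329 0.0927 0.0878] rect [533.6  91.7] [ 2.7 11.4] 28.2 z [0.0859 0.0875 0.0904] pca 112.4
s0 white 13 mean [0.4978 0.0593 0.0642] rect [498.   58.6] [17.   5.9] 77.9 z [0.0616 0.0644 0.0661] pca -107.0
s0 ring 939 mean [0.5194 0.127  0.0879] rect [519.1 127. ] [95.8 99.7] 24.5 z [0.0852 0.0878 0.0908] pca -69.0
s0 darkholes 12 mean [0.4449 0.0865 0.0565] rect [453.   88.7] [35.5  9.3] 6.0 z [0.0533 0.0563 0.0605] pca 5.2
183 202 [0.5154 0.1255 0.0885]
178 187 [0.5502 0.1413 0.0744]
188 216 [0.4857 0.1161 0.0712]
199 196 [0.5296 0.0907 0.089 ]
216 212 [0.4965 0.0539 0.0689]
308 203 [ 0.5196 -0.148   0.1024]
```

View pics/ring0.png

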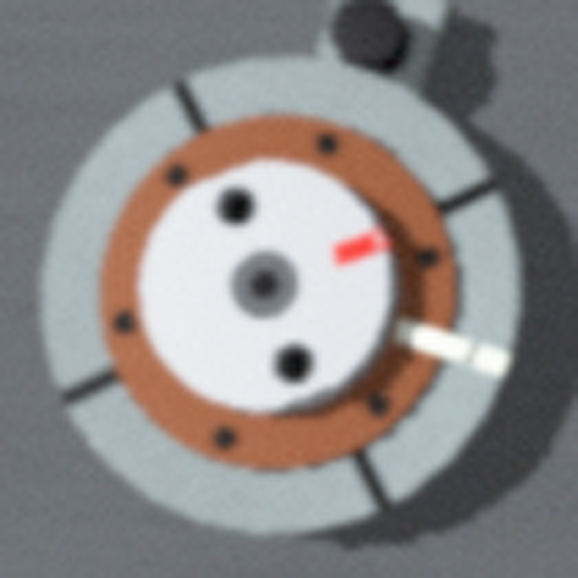

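```bash
cat >> h.py <<'E'
from scipy.spatial.transform import Rotation as R
def rot(o): q=o['eef_rot']; return R.from_quat([q[1],q[2],q[3],q[0]])
def down(yaw): # tool x down, tool y at world yaw (deg)
    a=np.radians(yaw); x=np.array([0,0,-1.]);y=np.array([np.cos(a),np.sin(a),0]);return R.from_matrix(np.stack([x,y,np.cross(x,y)],1))
def togo(o,p,yaw):
    r=rot(o); print('y-yaw now',np.degrees(np.arctan2(*r.as_matrix()[[1,0],1])).round(2),'shift tool mm',(1000*r.inv().apply(np.array(p)-o['eef_pos'])).round(1),'rotvec deg',np.degrees((r.inv()*down(yaw)).as_rotvec()).round(2))
def onplane(c,u,v,z):
    T=c['world_from_camera']; d=T[:3,:3]@np.array([(u-c['cx'])/c['fx'],(v-c['cy'])/c['fy'],1]); return T[:3,3]+d*(z-T[2,3])/d[2]
E
python3 - <<'E'
from h import *
o=ctrl.get_obs(); print(rot(o).as_matrix().round(3))
for y in (90,-90): togo(o,[.5195,-.146,.25],y)
o,c=pickle.load(open('pics/t0.pkl','rb'))
f=lambda a,b,z:onplane(c,135+(a+.5)/5.5-.5,150+(b+.5)/5.5-.5,z)
h1,h2,ce,rd=f(235,205,.09),f(293,362,.09),f(264,284,.09),f(360,248,.09); p1,p2=f(405,332,.066),f(500,361,.066)
print(h1,h2,(h1+h2)/2,ce,np.linalg.norm(h1-h2)); a=lambda d:np.degrees(np.arctan2(d[1],d[0]))
print(a(h1-h2),a(rd-ce),a(p2-p1),a(p2-ce))
for f in['s0']:
    o,c=pickle.load(open(f'pics/{f}.pkl','rb')); W=cloud(c,c['world_from_camera']);hsv=cv2.cvtColor(c['img'],cv2.COLOR_RGB2HSV).astype(int)
    print(hsv[225:240:4,205:220:4].tolist(),W[230,210])
E
```

```text
[[-0.     0.231 -0.973]
 [ 0.001 -0.973 -0.231]
 [-1.    -0.001 -0.   ]]
y-yaw now -76.66 shift tool mm [  -7.9 -312.7 -471.7] rotvec deg [-1.6666e+02 -1.2000e-01 -1.0000e-02]
y-yaw now -76.66 shift tool mm [  -7.9 -312.7 -471.7] rotvec deg [ 1.334e+01 -1.000e-02  8.000e-02]
[0.54850519 0.13950449 0.09      ] [0.48609578 0.11300647 0.09      ] [0.51730049 0.12625548 0.09      ] [0.51694769 0.12618062 0.09      ] 0.06780176190586244
23.00528985032878 -67.65089593183244 -105.3061191135881 -106.0413190780892
[[[8, 196, 237], [8, 198, 241], [132, 12, 103], [143, 10, 105]], [[7, 198, 219], [8, 197, 237], [8, 198, 241], [163, 16, 109]], [[4, 95, 131], [7, 197, 215], [8, 196, 238], [7, 199, 225]], [[143, 11, 183], [5, 133, 119], [7, 196, 207], [8, 197, 238]]] [ 0.52259997 -0.14704795  0.10066919]
```

>>> drive_tool(increments=[[0,0,0,6.67,0,0,1],[0,0,0,6.67,0,0,1],[0,-0.03,-0.028,0,0,0,1],[0,-0.05,-0.048,0,0,0,1],[0,-0.055,-0.05,0,0,0,1],[0,-0.055,-0.05,0,0,0,1],[0,-0.055,-0.05,0,0,0,1],[0,-0.05,-0.05,0,0,0,1],[0,-0.045,-0.045,0,0,0,1],[0,-0.035,-0.035,0,0,0,1]])

```text
time_s: 1.4
eef_pos: [0.4547, -0.2202, 0.2422]
eef_rot: [0.0, 0.707, 0.0, -0.707]
wrist_force: [-0.1, -0.3, 1.2]
opening: 1.002
```

>>> drive_tool(increments=[[0,-0.02,-0.015,0,0,0,1],[0,-0.018,-0.015,0,0,0,1],[0,0,0,0,0,0,1],[0,0,0,0,0,0,1]])

```text
time_s: 1.9
eef_pos: [0.4831, -0.1846, 0.2421]
eef_rot: [-0.0, -0.707, -0.0, 0.707]
wrist_force: [-0.6, 0.3, -0.5]
opening: 1.001
```

```bash
python3 - <<'E'
from h import *
o,c=snap('wrist','w1'); togo(o,[.5195,-.146,.25],-90); print(o['eef_pos'],o['time_s'])
T=np.eye(4);T[:3,:3]=rot(o).as_matrix();T[:3,3]=o['eef_pos'];W=cloud(c,T@c['hand_eye'])
hsv=cv2.cvtColor(c['img'],cv2.COLOR_RGB2HSV).astype(int)
def rp(o_,W,m):
    p=W[m&(W[...,2]>.097)&(W[...,2]<.107)];r=cv2.minAreaRect((p[:,:2]*1000).astype(np.float32)); print(len(p),p.mean(0),r)
rp(o,W,(hsv[...,0]>3)&(hsv[...,0]<14)&(hsv[...,1]>170)&(hsv[...,2]>100))
o,c=pickle.load(open('pics/s0.pkl','rb')); W=cloud(c,c['world_from_camera']);hsv=cv2.cvtColor(c['img'],cv2.COLOR_RGB2HSV).astype(int)
rp(o,W,(hsv[...,0]>3)&(hsv[...,0]<14)&(hsv[...,1]>170)&(hsv[...,2]>215))
E
```

```text
y-yaw now -90.0 shift tool mm [ -8.  -38.6 -36.4] rotvec deg [ 0.    0.04 -0.  ]
[ 0.48306814 -0.184586    0.24205075] 1.9
69 [ 0.50044964 -0.15310498  0.10055931] ((509.91033935546875, -153.50515747070312), (10.432416915893555, 59.33815002441406), 78.84747314453125)
211 [ 0.52232458 -0.14568962  0.09994853] ((522.6472778320312, -145.99342346191406), (14.755340576171875, 77.28182220458984), 88.73157501220703)
```

View pics/w1.png

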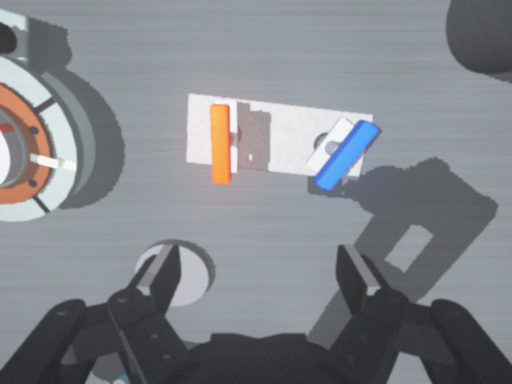

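```bash
cat >> h.py <<'E'
def wristT(o):
    T=np.eye(4);T[:3,:3]=rot(o).as_matrix();T[:3,3]=o['eef_pos'];return T
E
python3 - <<'E'
from h import *
o,c=pickle.load(open('pics/w1.pkl','rb'))
c['world_from_camera']=wristT(o)@c['hand_eye'];W=cloud(c,c['world_from_camera'])
hsv=cv2.cvtColor(c['img'],cv2.COLOR_RGB2HSV).astype(int)
print(hsv[143,221],W[143,221])
m=(hsv[...,0]>3)&(hsv[...,0]<16)&(hsv[...,1]>150)&(np.mgrid[:384,:512][1]>180)
p=W[m];print(len(p),np.percentile(p,[2,50,98],axis=0).round(4))
v,u=np.nonzero(m); 
q=np.array([onplane(c,a,b,.102) for a,b in zip(u,v)]);r=cv2.minAreaRect((q[:,:2]*1000).astype(np.float32));print(r)
print(onplane(c,50,162,.066))
E
```

```text
[ 16 167 247] [ 0.52261786 -0.14763116  0.10035741]
421 [[ 0.4824 -0.1551  0.0987]
 [ 0.5107 -0.1526  0.1007]
 [ 0.5587 -0.1382  0.1023]]
((520.638671875, -147.3430938720703), (16.581987380981445, 76.53616333007812), 88.30917358398438)
[0.49527103 0.05404683 0.066     ]
```

>>> drive_tool(increments=[[0,-0.019,-0.0187,0,0,0,1],[0,-0.019,-0.0187,0,0,0,1],[0.02,0,0,0,0,0,1],[0.03,0,0,0,0,0,1],[0.03,0,0,0,0,0,1],[0.03,0,0,0,0,0,1],[0.02,0,0,0,0,0,1],[0.014,0,0,0,0,0,1],[0,0,0,0,0,0,1]])

```text
time_s: 3.08
eef_pos: [0.5201, -0.1466, 0.0974]
eef_rot: [0.001, -0.706, 0.0, 0.708]
wrist_force: [0.1, -0.7, -0.1]
opening: 1.002
```

```bash
python3 - <<'E'
from h import *
o,c=snap('wrist','w2'); togo(o,[.5205,-.1465,.083],-90); print(o['eef_pos'],o['wrist_force'])
snap('scene','s2')
E
```

```text
y-yaw now -90.05 shift tool mm [14.4 -0.  -0.5] rotvec deg [-0.05  0.1   0.05]
[ 0.52005687 -0.14655629  0.09744835] [ 0.11262426 -0.66300626 -0.0995132 ]
```

View pics/w2.png

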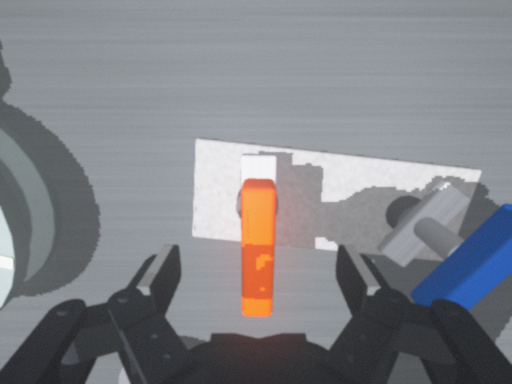

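View pics/s2.png

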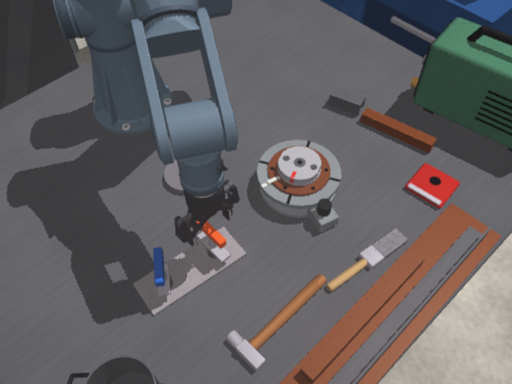

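The handle sits centred between the jaws, at column 258, and is clear of the blue key. I'll go down 14 mm and close.

>>> drive_tool(increments=[[0.0145,0,0,0,0,0,1],[0,0,0,0,0,0,-1],[0,0,0,0,0,0,-1],[0,0,0,0,0,0,-1],[0,0,0,0,0,0,-1],[0,0,0,0,0,0,-1],[0,0,0,0,0,0,-1],[0,0,0,0,0,0,-1]])

```text
time_s: 4.18
eef_pos: [0.5212, -0.1464, 0.0842]
eef_rot: [0.0, 0.707, -0.0, -0.707]
wrist_force: [-0.6, 1.3, 4.2]
opening: 0.202
```

>>> drive_tool(increments=[[-0.01,0,0,0,0,0,-1],[-0.02,0,0,0,0,0,-1],[-0.03,0,0,0,0,0,-1],[-0.03,0,0,0,0,0,-1],[-0.03,0,0,0,0,0,-1],[-0.02,0,0,0,0,0,-1],[0,0,0,0,0,0,-1],[0,0,0,0,0,0,-1]])

```text
time_s: 5.18
eef_pos: [0.52, -0.1459, 0.2224]
eef_rot: [0.0, -0.706, -0.0, 0.708]
wrist_force: [0.6, 0.5, -4.0]
opening: 0.2
```

```bash
python3 - <<'E'
from h import *
o,c=snap('wrist','w3'); print({k:np.round(v,3) for k,v in o.items()})
o,c=snap('top','t3');snap('scene','s3')
for k,(a,b,x,y) in {'t3':(100,260,150,430),'s3':(120,320,110,380)}.items():
    cv2.imwrite(f'pics/{k}c.png',cv2.resize(cv2.imread(f'pics/{k}.png')[a:b,x:y],None,fx=2.7,fy=2.7))
togo(o,[.517,.1262,.22],-90+22.5)
E
```

```text
{'time_s': np.float64(5.175), 'q': array([-0.493,  0.124,  1.714, -0.   ,  1.307,  1.078]), 'dq': array([ 0.001,  0.011,  0.006, -0.   ,  0.001,  0.002]), 'joint_efforts': array([ 6.0000e-03, -4.3681e+01, -3.7005e+01, -1.0000e-03, -3.3000e-02,
        0.0000e+00]), 'eef_pos': array([ 0.52 , -0.146,  0.222]), 'eef_rot': array([ 0.   , -0.706, -0.   ,  0.708]), 'wrist_force': array([ 0.565,  0.456, -4.031]), 'torque': array([-0.004,  0.026, -0.017]), 'opening': np.float64(0.2)}
y-yaw now -90.0 shift tool mm [   2.5 -272.     2.9] rotvec deg [-22.5    0.13   0.11]
```

View pics/w3.png

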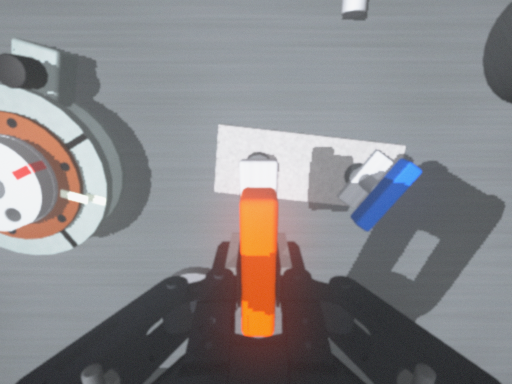

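View pics/s3c.png

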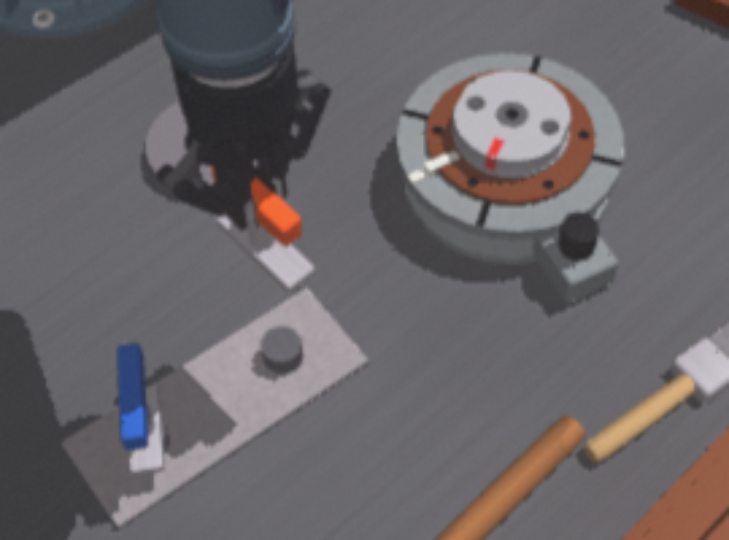

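The key is out of the rack and held upright, and the blue key is still in place. Next I'll measure where the key sits in the hand.

```bash
python3 - <<'E'
from h import *
o,c=pickle.load(open('pics/w3.pkl','rb'))
Wt=cloud(c,c['hand_eye']); hsv=cv2.cvtColor(c['img'],cv2.COLOR_RGB2HSV).astype(int)
m=(hsv[...,0]>0)&(hsv[...,0]<18)&(hsv[...,1]>150)&(np.mgrid[:384,:512][1]>220)&(np.mgrid[:384,:512][1]<300)&(np.mgrid[:384,:512][0]>170)
p=Wt[m];print(len(p));print(np.percentile(p,[1,5,50,95,99],axis=0).round(4))
for v in range(186,345,8): print(v,Wt[v,258].round(4),hsv[v,258])
print('head');
for v in range(150,192,6): print(v,[Wt[v,u].round(4).tolist() for u in (244,258,272)])
# column extents of orange rows ->twist
for v in (200,230,320): u=np.nonzero(m[v])[0]; print(v,u.min(),u.max(),Wt[v,u.min()],Wt[v,u.max()])
E
```

```text
5013
[[-0.0199 -0.0085 -0.0388]
 [-0.0176 -0.0078 -0.0378]
 [-0.0166 -0.     -0.0069]
 [-0.0145  0.0077  0.0338]
 [-0.0088  0.0086  0.0382]]
186 [ 0.0455 -0.0001 -0.0255] [162   5 242]
194 [-0.0081 -0.     -0.0386] [  5 147 218]
202 [-0.0169 -0.     -0.038 ] [ 13 169 247]
210 [-0.0165 -0.     -0.0339] [ 15 176 247]
218 [-0.0176 -0.     -0.0305] [ 15 183 247]
226 [-0.0162 -0.     -0.0258] [ 16 186 247]
234 [-0.0167 -0.     -0.0219] [ 16 194 247]
242 [-0.0173 -0.     -0.0181] [ 16 198 247]
250 [-0.0166  0.     -0.0134] [ 16 206 247]
258 [-0.017   0.     -0.0092] [  9 209 232]
266 [-0.016   0.     -0.0041] [  9 213 230]
274 [-0.0171  0.     -0.0002] [  9 211 228]
282 [-0.0162  0.      0.0052] [  9 217 228]
290 [-0.0171  0.      0.0092] [  9 217 227]
298 [-0.0167  0.      0.0145] [ 10 219 227]
306 [-0.0167  0.      0.0195] [  9 221 226]
314 [-0.0168  0.0001  0.0245] [ 16 224 247]
322 [-0.0172  0.0001  0.0293] [ 16 223 247]
330 [-0.0164  0.0001  0.0356] [ 16 227 247]
338 [-0.063   0.     -0.0091] [176  53 116]
head
150 [[0.215, -0.018, -0.0195], [0.2149, -0.0002, -0.0195], [0.217, 0.0178, -0.0191]]
156 [[0.215, -0.0181, -0.0117], [0.1935, -0.0001, -0.0161], [0.215, 0.0178, -0.0118]]
162 [[0.046, -0.0093, -0.042], [0.0461, -0.0001, -0.042], [0.0463, 0.0092, -0.0419]]
168 [[0.0457, -0.0094, -0.038], [0.0451, -0.0001, -0.0381], [0.045, 0.0092, -0.0382]]
174 [[0.0461, -0.0095, -0.0337], [0.0455, -0.0001, -0.0339], [0.0454, 0.0093, -0.034]]
180 [[0.0452, -0.0095, -0.0298], [0.0454, -0.0001, -0.0298], [0.0441, 0.0093, -0.0302]]
186 [[0.046, -0.0096, -0.0253], [0.0455, -0.0001, -0.0255], [0.0453, 0.0094, -0.0256]]
200 241 275 [-0.01362915 -0.00781861 -0.03766438] [-0.01461198  0.00768907 -0.03805996]
230 240 276 [-0.01519671 -0.00846565 -0.02320332] [-0.0156709   0.00840769 -0.02347276]
320 242 273 [-0.01501017 -0.00847411  0.03018878] [-0.01661916  0.00794883  0.02859676]
```

>>> drive_tool(increments=[[0,-0.02,0,0,0,0,-1],[0,-0.035,0,0,0,0,-1],[0,-0.04,0,0,0,0,-1],[0,-0.04,0,0,0,0,-1],[0,-0.04,0,0,0,0,-1],[0,-0.04,0,0,0,0,-1],[0,-0.035,0,0,0,0,-1],[0,-0.022,0.003,0,0,0,-1],[0,0,0,-5,0,0,-1],[0,0,0,-7,0,0,-1]])

```text
time_s: 6.58
eef_pos: [0.5169, 0.1273, 0.2233]
eef_rot: [-0.076, -0.703, -0.076, 0.703]
wrist_force: [0.5, 0.3, -3.0]
opening: 0.197
```

>>> drive_tool(increments=[[0,0,0,-6,0,0,-1],[0,0,0,-4.5,0,0,-1],[0,0,0,0,0,0,-1],[0,0,0,0,0,0,-1]])

```text
time_s: 7.08
eef_pos: [0.5175, 0.1262, 0.2236]
eef_rot: [-0.137, -0.693, -0.138, 0.694]
wrist_force: [0.3, -0.5, -2.3]
opening: 0.202
```

```bash
python3 - <<'E'
from h import *
o,c=snap('wrist','w4'); togo(o,[.517,.1262,.22],-90+22.5);print(o['eef_pos'],o['wrist_force'])
snap('top','t4');snap('scene','s4')
E
```

```text
y-yaw now -67.57 shift tool mm [ 3.6 -0.2  0.5] rotvec deg [-0.07  0.02  0.02]
[0.51750775 0.12621416 0.22358065] [ 0.27564611 -0.46320399 -2.2604379 ]
```

View pics/w4.png

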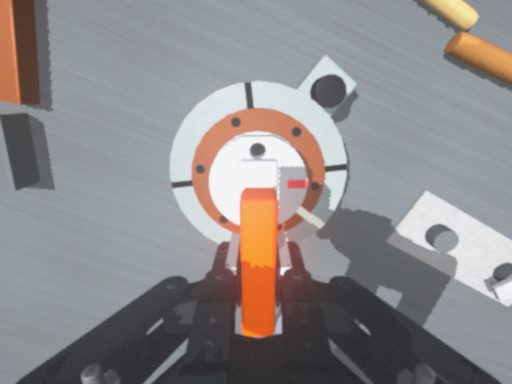

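View pics/s4.png

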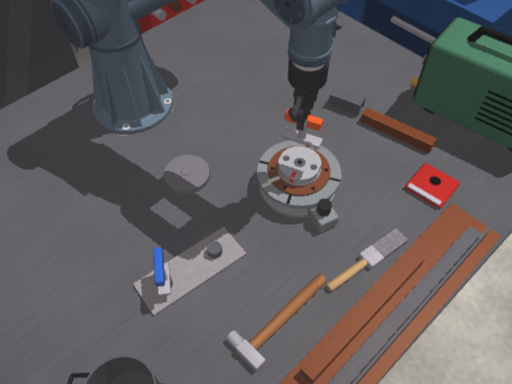

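The wrist view shows the far hole at (258,150), lined up with the key, and the red mark at (297,184). I'll check the offset numerically.

```bash
python3 - <<'E'
from h import *
o,c=pickle.load(open('pics/w4.pkl','rb'))
c['world_from_camera']=wristT(o)@c['hand_eye']; g=cv2.cvtColor(c['img'],cv2.COLOR_RGB2GRAY)
sub=g[138:162,244:272]; m=sub<110; v,u=np.nonzero(m); print(u.mean()+244,v.mean()+138,m.sum(),u.min()+244,u.max()+244,v.min()+138,v.max()+138)
hw=onplane(c,u.mean()+244,v.mean()+138,.09); print('hole',hw, 'tool',np.linalg.inv(wristT(o))@np.r_[hw,1])
r=onplane(c,297,184,.09);print('red tool',(np.linalg.inv(wristT(o))@np.r_[r,1]).round(4))
# ring top points in the wrist depth
W=cloud(c,c['world_from_camera']);hsv=cv2.cvtColor(c['img'],cv2.COLOR_RGB2HSV).astype(int)
k=(abs(W[...,2]-.09)<.004)&(hsv[...,1]<40)&(hsv[...,2]>150)
p=W[k]; print(len(p),p[:,2].mean())
hull=cv2.convexHull((p[:,:2]*1000).astype(np.float32))[:,0]
# circle fit r=50
from scipy.optimize import least_squares
s=least_squares(lambda x:np.hypot(hull[:,0]-x[0],hull[:,1]-x[1])-x[2],[517,126,50],loss='soft_l1');print('circle',s.x,len(hull))
for n in('t0','s0'):
    _,cc=pickle.load(open(f'pics/{n}.pkl','rb'));W=cloud(cc,cc['world_from_camera']);h=cv2.cvtColor(cc['img'],cv2.COLOR_RGB2HSV).astype(int)
    k=(abs(W[...,2]-.089)<.004)&(h[...,1]<40)&(h[...,2]>120)&(np.hypot(W[...,0]-.517,W[...,1]-.126)<.07);p=W[k];hull=cv2.convexHull((p[:,:2]*1000).astype(np.float32))[:,0]
    s=least_squares(lambda x:np.hypot(hull[:,0]-x[0],hull[:,1]-x[1])-x[2],[517,126,50],loss='soft_l1');print(n,'circle',s.x)
E
```

```text
257.2083333333333 148.97916666666666 96 252 263 144 154
hole [0.54957626 0.14097493 0.09      ] tool [ 0.13356774 -0.00136423 -0.03532503  1.        ]
red tool [1.336e-01 3.900e-02 2.000e-04 1.000e+00]
4107 0.08905448834926755
circle [516.47432589 126.34872982  49.63074629] 59
t0 circle [517.05472335 126.4743464   49.42529958]
s0 circle [519.37104788 126.41108093  49.59940277]
```

>>> drive_tool(increments=[[0.015,0,0,0,0,0,-1],[0.025,0,0,0,0,0,-1],[0.015,0,0,0,0,0,-1],[0.004,0,0,0,0,0,-1],[0.004,0,0,0,0,0,-1],[0.003,0,0,0,0,0,-1],[0.003,0,0,0,0,0,-1],[0,0,0,0,0,0,-1]])

```text
time_s: 8.22
eef_pos: [0.5179, 0.1257, 0.1548]
eef_rot: [0.138, 0.694, 0.138, -0.694]
wrist_force: [0.1, -0.1, -3.7]
opening: 0.198
```

>>> drive_tool(increments=[[0.003,0,0,0,0,0,-1],[0.003,0,0,0,0,0,-1],[0.002,0,0,0,0,0,-1],[0,0,0,0,0,0,-1]])

```text
time_s: 8.72
eef_pos: [0.5177, 0.1257, 0.1465]
eef_rot: [-0.138, -0.693, -0.138, 0.694]
wrist_force: [0.2, -0.1, -3.1]
opening: 0.202
```

>>> drive_tool(increments=[[0.0015,0,0,0,0,0,-1],[0.001,0,0,0,0,0,-1],[0,0,0,0,0,0,-1]])

```text
time_s: 9.1
eef_pos: [0.5179, 0.1257, 0.1443]
eef_rot: [0.138, 0.694, 0.138, -0.694]
wrist_force: [-1.0, 0.0, -3.4]
opening: 0.198
```

```bash
python3 - <<'E'
from h import *
o,c=snap('wrist','w5'); togo(o,[.517,.1262,.144],-90+22.5);print(o['eef_pos'],o['wrist_force'],o['torque'])
snap('top','t5');snap('scene','s5')
cv2.imwrite('pics/s5c.png',cv2.resize(cv2.imread('pics/s5.png')[90:230,220:380],None,fx=4,fy=4,interpolation=cv2.INTER_CUBIC))
E
```

```text
y-yaw now -67.5 shift tool mm [ 0.3 -0.8  0.7] rotvec deg [-0. -0.  0.]
[0.51793416 0.12570312 0.14430302] [-0.95573252  0.01174769 -3.36257159] [-0.00500844  0.00987556 -0.01509926]
```

View pics/w5.png

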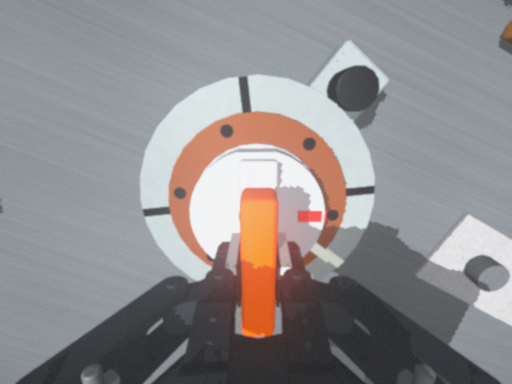

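View pics/s5c.png

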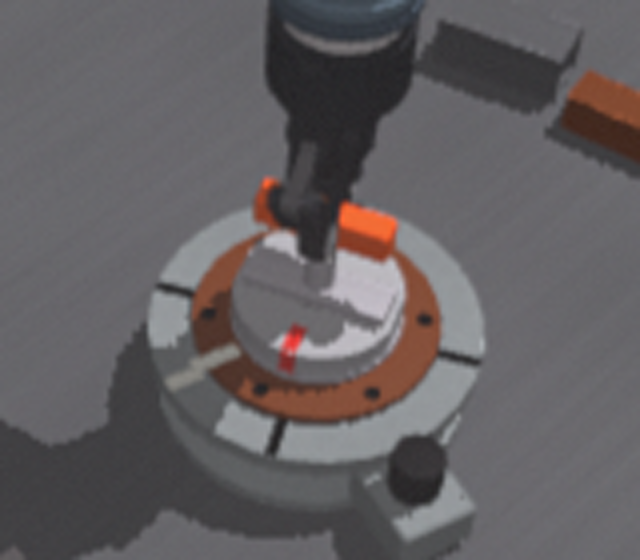

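The pins are in and the head is nearly flat on the ring. I'll press gently until it touches.

>>> drive_tool(increments=[[0.0007,0,0,0,0,0,-1],[0,0,0,0,0,0,-1]])

```text
time_s: 9.5
eef_pos: [0.5179, 0.1257, 0.1442]
eef_rot: [0.138, 0.694, 0.138, -0.693]
wrist_force: [-4.4, -0.2, 5.7]
opening: 0.198
```

>>> drive_tool(increments=[[0.0007,0,0,0,0,0,-1],[0,0,0,0,0,0,-1]])

```text
time_s: 9.75
eef_pos: [0.518, 0.1257, 0.1442]
eef_rot: [0.138, 0.694, 0.138, -0.693]
wrist_force: [-6.8, -0.4, 11.2]
opening: 0.203
```

>>> drive_tool(increments=[[-0.0008,0,0,0,0,0,-1],[0,0,0,2,0,0,-1],[0,0,0,4,0,0,-1],[0,0,0,5,0,0,-1],[0,0,0,5,0,0,-1],[0,0,0,5,0,0,-1],[0,0,0,5,0,0,-1],[0,0,0,5,0,0,-1],[0,0,0,4,0,0,-1],[0,0,0,0,0,0,-1]])

```text
time_s: 11.0
eef_pos: [0.5183, 0.126, 0.1442]
eef_rot: [-0.078, 0.703, -0.078, -0.702]
wrist_force: [-3.1, 0.4, 4.5]
opening: 0.2
```

```bash
python3 - <<'E'
from h import *
o,c=snap('wrist','w6'); togo(o,[.517,.1262,.144],-90-15.5);print(o['eef_pos'],o['wrist_force'],o['torque'])
snap('top','t6');snap('scene','s6')
cv2.imwrite('pics/s6c.png',cv2.resize(cv2.imread('pics/s6.png')[90:230,220:380],None,fx=4,fy=4,interpolation=cv2.INTER_CUBIC))
E
```

```text
y-yaw now -102.63 shift tool mm [0.2 0.1 1.3] rotvec deg [ 2.87 -0.05  0.04]
[0.51832926 0.12599431 0.14422901] [-3.10535165  0.36522423  4.46471978] [ 0.07653326  0.50195803 -0.15173519]
```

View pics/w6.png

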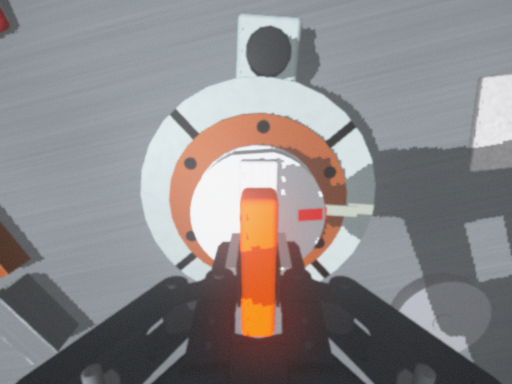

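View pics/s6c.png

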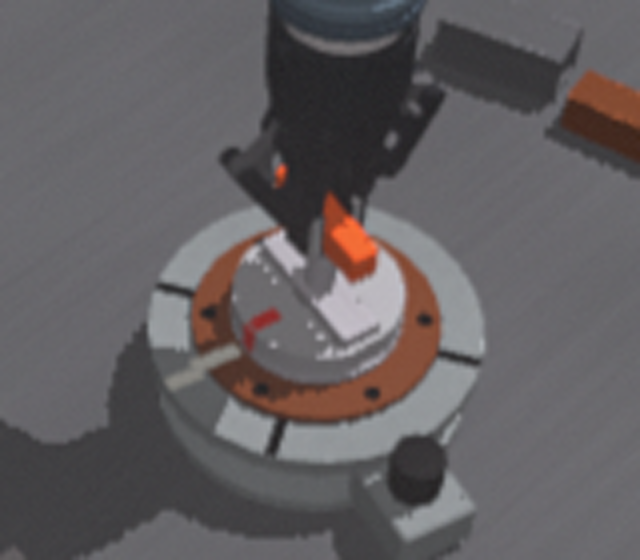

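```bash
cat > ang.py <<'E'
from h import *
import sys
o,c=pickle.load(open(f'pics/{sys.argv[1]}.pkl','rb'))
c['world_from_camera']=wristT(o)@c['hand_eye'];hsv=cv2.cvtColor(c['img'],cv2.COLOR_RGB2HSV).astype(int)
C=np.array([.517,.1263])
m=((hsv[...,0]<4)|(hsv[...,0]>176))&(hsv[...,1]>180); m[:,:285]=0;m[:,345:]=0;m[:190]=0;m[240:]=0
v,u=np.nonzero(m);r=onplane(c,u.mean(),v.mean(),.09)[:2];d=r-C;a=np.degrees(np.arctan2(d[1],d[0]));print('red',len(u),u.mean(),v.mean(),a,np.linalg.norm(d),'pointer -105.7, err cw needed deg',a+105.7)
E
python3 ang.py w5; python3 ang.py w6
```

```text
red 0 nan nan nan nan pointer -105.7, err cw needed deg nan
red 0 nan nan nan nan pointer -105.7, err cw needed deg nanang.py:7: RuntimeWarning: Mean of empty slice.
  v,u=np.nonzero(m);r=onplane(c,u.mean(),v.mean(),.09)[:2];d=r-C;a=np.degrees(np.arctan2(d[1],d[0]));print('red',len(u),u.mean(),v.mean(),a,np.linalg.norm(d),'pointer -105.7, err cw needed deg',a+105.7)
  ret = ret.dtype.type(ret / rcount)
ang.py:7: RuntimeWarning: Mean of empty slice.
  v,u=np.nonzero(m);r=onplane(c,u.mean(),v.mean(),.09)[:2];d=r-C;a=np.degrees(np.arctan2(d[1],d[0]));print('red',len(u),u.mean(),v.mean(),a,np.linalg.norm(d),'pointer -105.7, err cw needed deg',a+105.7)
  ret = ret.dtype.type(ret / rcount)
```

```bash
sed -i 's/hsv\[...,1\]>180); m/hsv[...,1]>120); m/; s/(hsv\[...,0\]<4)/(hsv[...,0]<8)/;s/>176/>170/' ang.py
python3 ang.py w5; python3 ang.py w6; python3 -c "
from h import *
o,c=pickle.load(open('pics/w6.pkl','rb'));print(cv2.cvtColor(c['img'],cv2.COLOR_RGB2HSV)[214,302:320:4])
c['world_from_camera']=wristT(o)@c['hand_eye']
C=np.array([.517,.1263])
for u,v in((330,210),(370,209)):
  d=onplane(c,u,v,.066)[:2]-C;print(np.degrees(np.arctan2(d[1],d[0])),np.hypot(*d))"
```

```text
red 250 309.984 216.02 -67.09610802990721 0.03882411859075259 pointer -105.7, err cw needed deg 38.60389197009279
red 249 310.4859437751004 214.38955823293173 -99.33372197072273 0.03896282299620158 pointer -105.7, err cw needed deg 6.366278029277268
[[  1 170 216]
 [  1 170 214]
 [  0 165 215]
 [  0 169 213]
 [  1 169 213]]
-106.70863839121627 0.05995590316236749
-104.67156992936377 0.09284376064735968
```

The mark moved from −67° to −99°, and the pointer is at about −105.7°. That leaves about 6.5° to turn.

>>> drive_tool(increments=[[0,0,0,2.5,0,0,-1],[0,0,0,2.5,0,0,-1],[0,0,0,1.7,0,0,-1],[0,0,0,0,0,0,-1],[0,0,0,0,0,0,-1]])

```text
time_s: 11.78
eef_pos: [0.5183, 0.1259, 0.1442]
eef_rot: [-0.119, 0.697, -0.118, -0.697]
wrist_force: [-3.4, 1.4, 6.1]
opening: 0.204
```

```bash
python3 - <<'E'
from h import *
o,c=snap('wrist','w7'); togo(o,[.517,.1262,.144],-90-15.5);print(o['eef_pos'],o['wrist_force'],o['torque'])
E
python3 ang.py w7
```

```text
y-yaw now -109.29 shift tool mm [0.2 0.2 1.3] rotvec deg [-3.79 -0.05  0.04]
[0.51832678 0.12591175 0.14423111] [-3.3603286   1.43713297  6.09954529] [ 0.12153695  0.47358947 -0.05109446]
red 265 311.5660377358491 214.24150943396228 -105.84433397181331 0.03982697348129791 pointer -105.7, err cw needed deg -0.1443339718133103
```

The mark is on the pointer to within 0.2°. I'll ease the preload, open the jaws and lift off straight up.

>>> drive_tool(increments=[[-0.0004,0,0,-1,0,0,-1],[0,0,0,0,0,0,-0.2],[0,0,0,0,0,0,0.5],[0,0,0,0,0,0,1],[0,0,0,0,0,0,1],[0,0,0,0,0,0,1],[0,0,0,0,0,0,1]])

```text
time_s: 12.7
eef_pos: [0.5179, 0.1257, 0.1441]
eef_rot: [-0.112, 0.698, -0.112, -0.698]
wrist_force: [0.7, -0.3, -0.1]
opening: 1.002
```

>>> drive_tool(increments=[[-0.005,0,0,0,0,0,1],[-0.015,0,0,0,0,0,1],[-0.03,0,0,0,0,0,1],[-0.03,0,0,0,0,0,1],[-0.02,0,0,0,0,0,1],[0,0,0,0,0,0,1],[0,0,0,0,0,0,1]])

```text
time_s: 13.58
eef_pos: [0.5175, 0.1257, 0.2437]
eef_rot: [0.112, -0.698, 0.112, 0.698]
wrist_force: [-0.1, 0.3, -0.3]
opening: 1.003
```

```bash
python3 - <<'E'
from h import *
o,c=snap('wrist','w8'); print(o['eef_pos'],o['wrist_force'],o['opening'],o['time_s'])
c['world_from_camera']=wristT(o)@c['hand_eye'];W=cloud(c,c['world_from_camera']);hsv=cv2.cvtColor(c['img'],cv2.COLOR_RGB2HSV).astype(int)
m=(hsv[...,0]<18)&(hsv[...,1]>140)&(W[...,2]>.13)&(W[...,2]<.18)
q=W[m];print(len(q),q[:,2].mean(),np.percentile(q[:,2],[5,95]),cv2.minAreaRect((q[:,:2]*1000).astype(np.float32)))
_,c=snap('scene','s8')
cv2.imwrite('pics/s8c.png',cv2.resize(cv2.imread('pics/s8.png')[90:300,120:380],None,fx=2.8,fy=2.8,interpolation=cv2.INTER_CUBIC))
W=cloud(c,c['world_from_camera']);hsv=cv2.cvtColor(c['img'],cv2.COLOR_RGB2HSV).astype(int)
b=(hsv[...,0]>105)&(hsv[...,0]<125)&(hsv[...,1]>150)&(W[...,2]>.096)&(W[...,2]<.12);print('blue',W[b].mean(0))
m=(hsv[...,0]<14)&(hsv[...,1]>150)&(W[...,2]>.15)&(W[...,2]<.18);q=W[m];print('scene orange',len(q),q.mean(0))
E
```

```text
[0.51752256 0.12569649 0.24370857] [-0.09080663  0.28566292 -0.3192371 ] 1.003498835701652 13.575
1619 0.16081879568262866 [0.15949397 0.1620818 ] ((517.998046875, 124.85055541992188), (17.485326766967773, 77.60751342773438), 71.14389038085938)
blue [ 0.51277279 -0.2747659   0.09968587]
scene orange 265 [0.5229306  0.12244058 0.15843895]
```

View pics/w8.png

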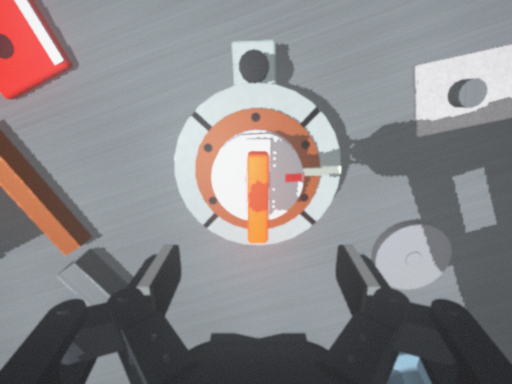

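View pics/s8c.png

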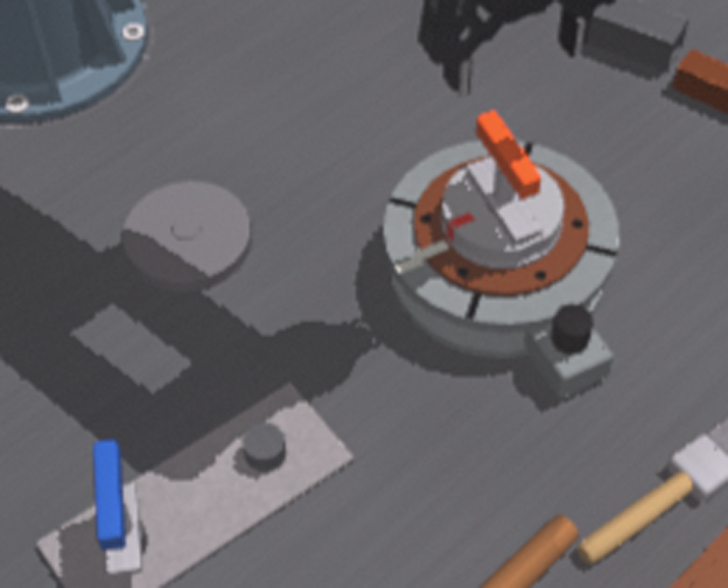

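The key stands upright and seated, the red mark meets the pointer, and the blue key hasn't moved. I'm handing in.

```bash
python3 -c "
from bench import hand_in
print(hand_in())"
```

```text
the job is handed in; nothing more can be done
None
```

The orange key now stands in the lock ring with both pins in, and the ring's red mark is at the white pointer. I handed the job in after about 14 s of the 42 s allowed; no verdict is reported.

**How it went:** I took the key from the rack and lowered both pins into the holes, with no contact force until the head was flat on the ring. I then turned the ring about 39° clockwise, released the key and lifted clear.

**Last checks:**
- **Mark to pointer:** within about 0.2° just before release. After release I checked this only by eye in the pictures, and it looked unchanged.
- **Orange key height:** handle top measured at about 0.161 m, so its centre is about 60 mm above the ring top (limits 55–66 mm).
- **Orange key position:** within about 2 mm of the ring axis by the wrist camera, and upright. The scene camera put the handle about 6–7 mm off axis. That is a rough average over the visible orange pixels, and it is still inside the 12 mm limit.
- **Key to hole line:** the head is about 3° off the line of the holes (limit about 14°).
- **Blue key:** within 1 mm of where it started.
- **Robot:** jaws open, about 100 mm above the key, with nothing pressing on it. Peak wrist force seen in the readings was about 13 N.

No check failed. The only disagreement was the top and scene cameras differing by 2–3 mm on x positions; I went with the top and wrist values.

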